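# Turn the green batch tag over in the tag turner

### The arm

A 6-joint arm with a two-finger parallel gripper is mounted at the origin on the work surface. World frame = base frame: x ahead of the robot, y to its left, z up, the work surface at z = 0. Lengths are in m, angles in rad, forces in N, time in s.
With the tool pointing down it reaches from about 0.275 to 0.875 m from the base axis. Payload 12.5 kg.
Tool frame: the origin (TCP) lies at the very end of the fingers, on their centre line; the grasp point (between the pads) lies 19 mm behind it; z points along the fingers, y is the line along which they close (so a half turn about z gives the same grasp; the last joint's range is limited). The gripper opens to 85 mm and grips with 20 to 120 N. Pads are 22 mm wide; open, the fingers measure 114 mm over their backs; the gripper's body (76 mm by 85 mm) begins 54 mm behind the grasp point. The pads swing forward as they close: fully open they stand 13 mm farther back than shut.
Start: joints at [-0.085, 0.351, 1.652, -0, 1.139, -0.085], TCP at [0.55, 0, 0.195] pointing down, gripper open.
Joint ranges: [-2.75, 2.75], [-0.79, 2.1], [0.01, 2.65], [-1.57, 4.71], [0.07, 3.14], [-2.87, 2.87]. Speed limits (rad/s): [2.22, 2.22, 2.79, 3.14, 3.14, 3.14].

### API

Orientations are given as a unit quaternion [w, x, y, z].
In Python, from station import read_state, camera, finish_job gives the robot as it stands.
- The arm moves only by the tool arm_command, never from a script. Its argument "steps" is a list of rows, each an object of numbers: "tx", "ty", "tz": the shift along the tool's x, y, z in mm; "ax", "ay", "az": the turn, a rotation vector about the tool's x, y, z in degrees. A call has 1 to 10 rows; each row shifts and turns the commanded pose from where the row before left it, along the tool's axes as they then stand; what a row does not reach is not made up. A row lasts 1/10 s, in which the tool goes at most 50 mm and 8.59 degrees, less where a joint would pass 70% of its speed; a pose out of reach is approached as far as the arm can. A call is refused whole if a number of a shift passes 50 or a number of a turn 8.59, either way. A call with a gripper value outside its range is refused whole. "hand" is the finger opening in mm, from 0 to 85.4, set as the call begins (left out, the last holds). The fingers move at their own pace and stop on an object; the grip force is fixed at half the most. Time passes only in rows, so rows that do not move let the fingers close. It gives the time, the measured TCP pose, the force, the opening and the grip force at its end, in the units of the state.
- read_state(): the state, without advancing time (a new reading comes with each control period).
- camera(name): name is "scene" or "side" or "wrist"; returns a dict with "image" (400x640x3 uint8, blue, green, red), "fx", "fy", "cx", "cy" (pixels), "rvec" (rotation vector, rad) and "tvec" (3), from world to camera coordinates, as OpenCV has them. Camera axes: x right, y down, z forward; pixel columns grow to the right and rows downward; lengths in m; the calibration is good to about 2 mm. A picture is of the moment at which its call begins. There is no depth.
- finish_job(): hands the job in; it is judged then, once.
The state is a dict: "clock": time; "qpos": joint angles; "qvel": joint speeds; "effort": joint torques, N m; "ee_pos": TCP position; "orientation": TCP orientation; "wrist_force": force on the tool from outside, world axes, zero at the start; "ft_torque": the same for the moment, N m; "gripper_width": finger opening in m; "grip_force": force on a finger pad.
Only numpy, scipy, OpenCV 4.12 (cv2) and the standard library are available. Lean on these libraries where they do the work, as an engineer would, in place of code of your own. Each camera call takes 0.05 s, during which the arm holds its last target. There are 200 camera calls.

### The job

Take the green tag out of its stand and drop it, disc first and stem up, into the blue funnel of the twisted wire guide, with its green face turned away from the white catch tray. The guide turns it half round as it falls, so that it ends lying in the catch tray green face up. Leave the blue and the yellow tag standing in their stands.

Things in the scene. Friction and masses are not known exactly. Their poses are not given: they have to be found in the camera images.
- tag_green_mid (a point): Middle of the green tag: a lollipop plate 8 mm thick, 66 tall, 30 g. Disc 36 across below, flat foot; stem above 10 wide, 30 long: pinch its two faces from above. Stem green all round, disc green on one face and white on the back. The point is 33 mm above the foot. z up the stem, y across, x out of the WHITE face; the green face looks to -x, at the start towards the robot within 30 degrees.
- guide_mouth (a point): Centre of the funnel's rim, fixed, 250 mm above the table. z up; x towards the side where the white tray lies (floor 8 mm up, 52 to 166 mm out, 100 wide); y along the slot. The blue funnel narrows from 47 (x) by 72 (y) to a slot 19 by 44, 25 mm down; from there wires twist half a turn in 130 mm and a ramp leads to the tray. The face towards -x at the funnel ends up on top.
- tag_blue_mid (a point): Middle of the blue tag, to be left alone; same shape and axes as the green. Each tag stands upright, foot down, in a 16 mm deep slot of its own fixed black stand (50 x 60 mm, 20 mm high, slot floor 4 mm above the table, 1 mm play at each face): lift straight out. The three stand in a row along y in any order, 85 mm or more apart.
- tag_yellow_mid (a point): Middle of the yellow tag, same shape and axes as the green one, in a stand of its own. To be left alone.

How it is judged:
On the way:
1. the green tag passes down inside the twisted wire guide (x of tag_green_mid in the frame of guide_mouth between -0.02 and 0.02 m and y of tag_green_mid in the frame of guide_mouth between -0.02 and 0.02 m and z of tag_green_mid in the frame of guide_mouth between -0.15 and -0.06 m).
At the end, for the whole second after the job is handed in: The green tag fell through the guide and rests in the catch tray (its middle 35 to 170 mm out from the mouth, within 55 mm sideways, below 45 mm over the table), green face up within 35 degrees, if need be leaning on wall or ramp; blue and yellow tags within 20 mm of where they stood (x of tag_green_mid in the frame of guide_mouth between 0.035 and 0.17 m and y of tag_green_mid in the frame of guide_mouth between -0.055 and 0.055 m and z of tag_green_mid in the frame of guide_mouth below -0.205 m and angle between tag_green_mid's own x axis and vertical above 2.53 rad and linear speed of tag_green below 0.02 m/s and distance of each of tag_blue_mid, tag_yellow_mid from where it was at the start of the episode below 0.02 m); the robot touches nothing.
It fails at once if the blue or yellow tag is disturbed (moved by more than 30 mm) (distance of any of tag_blue_mid, tag_yellow_mid from where it was at the start of the episode above 0.03 m).
It also fails if it takes over 34 s, if anything falls off the work surface, if the arm or the gripper's body presses on something with over 40 N, if the wrist force passes 120 N, or if a joint passes its speed limit or range.

## Working session

There is one attempt and no reset: what is moved stays moved. The work goes in short steps, Python scripts to look and compute and a tool call to move; the robot and the scene stay as the last step left them, time stands still between calls to the robot, and variables do not carry over. Pictures are saved under pics/ and viewed, at most 10 in all, crops included, and the job is handed in when it is done.

Besides the shell and the picture viewer there is one more tool, called after "Call:" by a JSON object that holds its "fn" and its "kwargs", one argument or row to a line. arm_command: Moves the arm, as the interface text tells. Its arguments: {"type":"object","properties":{"steps":{"type":"array"},"hand":{"type":"number"}},"required":["steps"]}

```bash
mkdir -p pics; ls
python3 - <<'E'
from station import read_state, camera
import cv2,numpy as np,pickle
s=read_state(); print(s['clock'],s['ee_pos'],s['orientation'])
d={}
for n in ['scene','side','wrist']:
    c=camera(n); d[n]=c; cv2.imwrite(f'pics/{n}0.png',c['image'])
    R=cv2.Rodrigues(np.array(c['rvec']))[0]; print(n,c['fx'],c['cx'],c['cy'],(-R.T@np.array(c['tvec']).ravel()).round(3),R[2].round(2))
pickle.dump(d,open('cams0.pkl','wb'))
E
```

```text
pics
0.0 [5.49623840e-01 6.73383629e-05 1.94455806e-01] [-4.49435496e-04  7.07112785e-01  7.07100536e-01 -3.71848871e-04]
scene 392.16057930027284 315.143988033729 200.3517776925836 [1.207 0.05  0.674] [-0.82 -0.12 -0.56]
side 477.80252265768576 308.509919751687 204.59750344766294 [-0.026 -0.659  0.637] [ 0.58  0.66 -0.48]
wrist 314.62999534769193 321.46622872915844 203.60482093818956 [0.55  0.066 0.374] [-0.   -0.26 -0.97]
```

View pics/scene0.png

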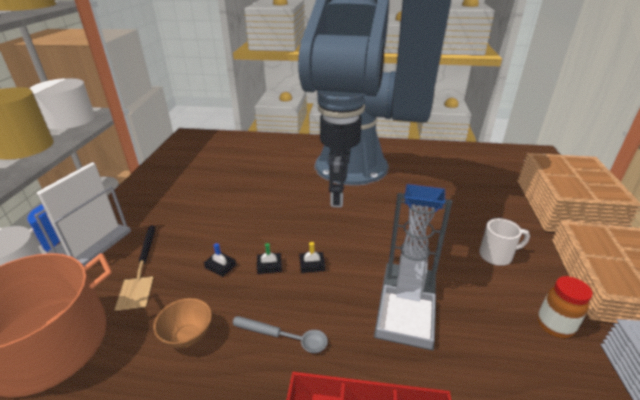

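View pics/side0.png

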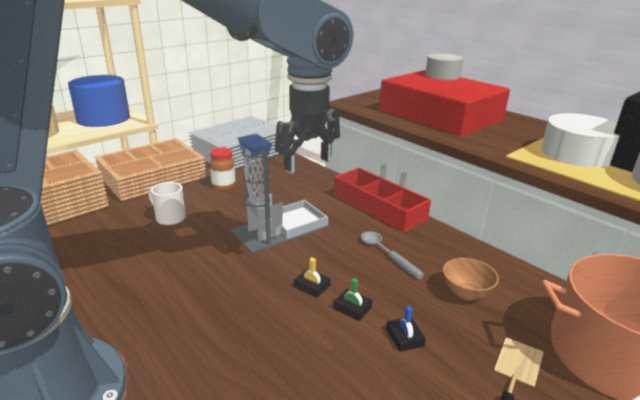

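View pics/wrist0.png

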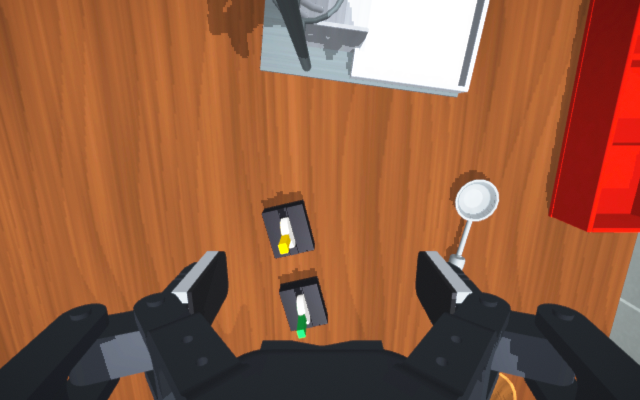

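The scene view shows three stands at about (220,263) blue, (268,262) green and (312,261) yellow, with the guide funnel at (425,195) and the tray at (407,315), on the far x side. The side view shows the tags at (312,265) yellow, (353,285) green and (408,315) blue. In the wrist view the green stem tip is at (300,332). I can't tell the disc faces apart at this size, so I'll crop.

Run:
```python
import pickle,cv2,numpy as np
d=pickle.load(open('cams0.pkl','rb'))
def cr(n,x,y,w,h,W,H): return cv2.resize(d[n]['image'][y:y+h,x:x+w],(W,H),interpolation=cv2.INTER_CUBIC)
a=cr('scene',240,235,60,45,400,300); b=cr('side',325,270,60,45,400,300)
c=cr('scene',385,170,80,60,400,300); e=cr('side',220,125,80,60,400,300)
cv2.imwrite('pics/crop0.png',np.vstack([np.hstack([a,b]),np.hstack([c,e])]))
```

```text
(no output)
```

View pics/crop0.png

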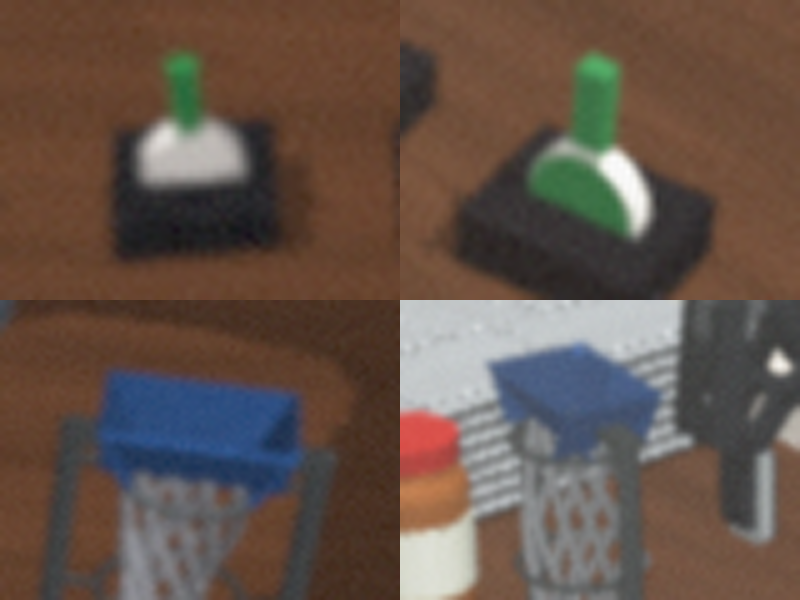

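The crops show the green face towards the robot and the white disc back towards the tray side. The rim corners of the funnel are clear in both views. In scene pixels they are (406,184), (444.5,189), (444.5,200) and (405,196). In side pixels they are (238,137.5), (256,134), (271,144) and (252,149).

```bash
cat > h.py <<'E'
import cv2,numpy as np
def ray(c,uv):
    K=np.array([[c['fx'],0,c['cx']],[0,c['fy'],c['cy']],[0,0,1]]);R=cv2.Rodrigues(np.array(c['rvec'],float))[0]
    d=R.T@np.linalg.inv(K)@np.array([uv[0],uv[1],1.]); return -R.T@np.array(c['tvec'],float).ravel(),d/np.linalg.norm(d)
def onz(c,uv,z):
    o,d=ray(c,uv); return o+d*(z-o[2])/d[2]
def tri(rays):
    A=sum(np.eye(3)-np.outer(d,d) for o,d in rays); b=sum((np.eye(3)-np.outer(d,d))@o for o,d in rays); return np.linalg.solve(A,b)
def proj(c,P): return cv2.projectPoints(np.array([P],float),np.array(c['rvec'],float),np.array(c['tvec'],float),np.array([[c['fx'],0,c['cx']],[0,c['fy'],c['cy']],[0,0,1]]),None)[0].ravel()
def stems(c,lo,hi):
    m=cv2.inRange(cv2.cvtColor(c['image'],cv2.COLOR_BGR2HSV),lo,hi); n,l,s,ce=cv2.connectedComponentsWithStats(m)
    return l,s,ce
E
python3 - <<'E'
import pickle;from h import *
np.set_printoptions(precision=4,suppress=True)
d=pickle.load(open('cams0.pkl','rb'))
sc=[(405.6,184),(444.2,189),(444.2,200),(404.6,196)]; si=[(237.6,137.2),(255.6,133.6),(270.6,143.6),(251.6,148.6)]
P=np.array([onz(d['scene'],p,.25)[:2] for p in sc]);Q=np.array([onz(d['side'],p,.25)[:2] for p in si])
print(P,P.mean(0));print(Q,Q.mean(0))
print('tri',tri([ray(d['scene'],np.mean(sc,0)),ray(d['side'],np.mean(si,0))]))
for n in d:
    c=d[n]
    l,s,ce=stems(c,(45,100,40),(80,255,255))
    for i in range(1,len(s)):
        if s[i,4]>15 : print(n,s[i],ce[i])
# black stands in wrist
c=d['wrist'];g=c['image'].max(2)
m=(g<75).astype(np.uint8)[180:345,230:345]
cn,_=cv2.findContours(m,cv2.RETR_EXTERNAL,cv2.CHAIN_APPROX_NONE)
for k in cn:
    if cv2.contourArea(k)>400:
        r=cv2.minAreaRect(k+np.array([230,180])); b=cv2.boxPoints(r); print(r); print(np.array([onz(c,p,.015)[:2] for p in b]))
# tray white in wrist
m=((c['image'].min(2)>200).astype(np.uint8)); m[:,:340]=0;m[100:]=0
ys,xs=np.nonzero(m);print('tray',xs.min(),xs.max(),ys.max())
lo=[np.nonzero(m[:,x])[0].max() for x in range(370,455)]
k=np.polyfit(range(370,455),lo,1);print(k);a=onz(c,(370,np.polyval(k,370)),.012);b=onz(c,(454,np.polyval(k,454)),.012);print(a,b,np.degrees(np.arctan2(*(b-a)[1::-1])))
E
```

```text
[[0.5122 0.1329]
 [0.522  0.2077]
 [0.5617 0.2027]
 [0.5569 0.1288]] [0.5382 0.168 ]
[[0.5199 0.2077]
 [0.5647 0.2013]
 [0.5542 0.1303]
 [0.5056 0.1326]] [0.5361 0.168 ]
tri [0.537  0.1687 0.249 ]
scene [265 243   5  11  41] [267.2927 247.3415]
side [352 279   5  13  61] [354. 285.]
side [345 294  13  10  69] [351.4203 298.3768]
wrist [297 315  10  23 190] [301.2579 326.4263]
tray 340 488 91
[ 0.1374 26.8363]
[0.6021 0.1089 0.012 ] [0.6936 0.0971 0.012 ] -7.340258470066813
```

Run:
```python
import pickle;from h import *
np.set_printoptions(precision=4,suppress=True)
d=pickle.load(open('cams0.pkl','rb'))
r=[ray(d['scene'],(267.3,247.6)),ray(d['side'],(354,285)),ray(d['wrist'],(301.26,326.4))]
for s in ([0,1],[0,2],[1,2],[0,1,2]): print(s,tri([r[i] for i in s]))
c=d['wrist'];im=c['image']
print(im[300,315],im[300,290],im[300,260],im[250,305])
g=cv2.medianBlur(im,5).max(2)
for th in (70,90):
  m=(g<th).astype(np.uint8);m[:185]=0;m[342:]=0;m[:,:258]=0;m[:,335:]=0
  cn,_=cv2.findContours(m,cv2.RETR_EXTERNAL,cv2.CHAIN_APPROX_NONE)
  for k in cn:
    if cv2.contourArea(k)>200:
        R=cv2.minAreaRect(k); print(th,R,cv2.boundingRect(k)); print(np.array([onz(c,p,.02)[:2] for p in cv2.boxPoints(R)]).round(3).tolist())
x0,y0=265,265
cv2.imwrite('pics/wr_crop.png',cv2.resize(im[265:345,265:345],(560,560),interpolation=cv2.INTER_CUBIC))
```

```text
[0, 1] [ 0.5254 -0.1675  0.0581]
[0, 2] [ 0.5261 -0.1669  0.0583]
[1, 2] [ 0.5262 -0.1669  0.0574]
[0, 1, 2] [ 0.5259 -0.1671  0.0579]
[104  93  91] [95 84 83] [ 58 107 186] [97 86 87]
70 ((299.2023620605469, 286.5903625488281), (13.917803764343262, 38.51774215698242), 77.19573211669922) (280, 277, 39, 18)
[[0.496, -0.133], [0.543, -0.121], [0.547, -0.14], [0.5, -0.152]]
90 ((303.05657958984375, 301.6980895996094), (47.52674865722656, 40.10927963256836), 74.05460357666016) (280, 276, 48, 54)
[[0.494, -0.134], [0.543, -0.118], [0.559, -0.183], [0.509, -0.2]]
90 ((288.1226501464844, 227.17922973632812), (49.86187744140625, 43.26856994628906), 74.05460357666016) (262, 200, 52, 57)
[[0.478, -0.036], [0.527, -0.021], [0.543, -0.081], [0.492, -0.097]]
```

View pics/wr_crop.png

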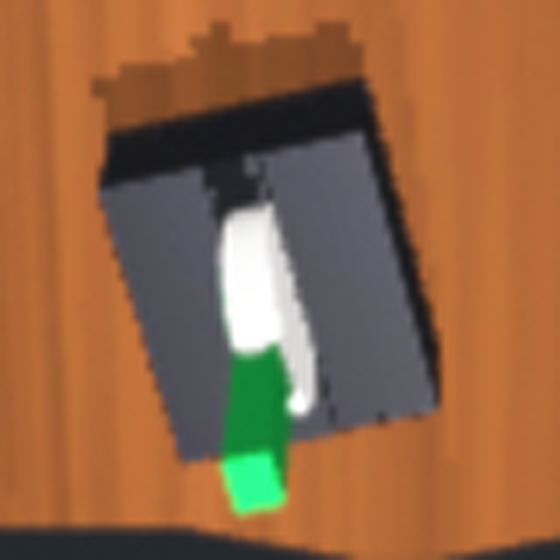

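The top of the green stand has its corners at crop pixels (103,187), (362,133), (437,410) and (183,462). The stem's top face is centred at (254,483). The tag is yawed by roughly 15°.

Run:
```python
import pickle;from h import *
np.set_printoptions(precision=4,suppress=True)
d=pickle.load(open('cams0.pkl','rb'));c=d['wrist']
f=lambda p:(p[0]/7+265-.43,p[1]/7+265-.43)
P=np.array([onz(c,f(p),.02)[:2] for p in [(103,187),(362,133),(437,410),(183,462)]])
print(P,P.mean(0)); 
for i in range(4):
    v=P[(i+1)%4]-P[i];print(np.linalg.norm(v),np.degrees(np.arctan2(v[1],v[0])))
print('tip',onz(c,f((254,483)),.07))
```

```text
[[ 0.4966 -0.1433]
 [ 0.5432 -0.1325]
 [ 0.5569 -0.1895]
 [ 0.5095 -0.2007]] [ 0.5266 -0.1665]
0.04785447509329572 13.029083194930374
0.05859649568859594 -76.57854388635532
0.04864284358772446 -166.69470969876994
0.05883088423124632 102.65264037286586
tip [ 0.5266 -0.1669  0.07  ]
```

The tag is at (0.5266, -0.1667) with yaw +13.1°, and the stand size agrees with the 50x60 given. The guide mouth is at (0.537, 0.168, 0.25) with yaw -7.4°. I'll move above the tag now.

Call:
{"fn": "arm_command", "kwargs": {
  "steps": [
    {"tx": -27.8, "ty": -3.8},
    {"tx": -27.8, "ty": -3.8},
    {"tx": -27.8, "ty": -3.8},
    {"tx": -27.8, "ty": -3.8},
    {"tx": -27.8, "ty": -3.8},
    {"tx": -27.8, "ty": -4},
    {"az": -6.55},
    {"az": -6.55},
    {"tz": 35},
    {"tz": 35}
  ],
  "hand": 50
}}

```text
validation failed for argument at $.st...
```

Run:
```python
from station import *;from h import *
from scipy.spatial.transform import Rotation as Ro
s=read_state();q=s['orientation'];M=Ro.from_quat([*q[1:],q[0]]).as_matrix();print(s['clock'],s['ee_pos'],M.round(3),np.degrees(np.arctan2(M[1,1],M[0,1])),s['gripper_width'])
c=camera('wrist');im=c['image']
l,st,ce=stems(c,(45,100,40),(80,255,255))
for i in range(1,len(st)):
    if st[i,4]>30: print(st[i],ce[i])
print('expected tip',proj(c,(.5266,-.1667,.07)))
cv2.imwrite('pics/w1.png',im)
```

```text
0.15 [5.49721736e-01 4.27477983e-05 1.94575248e-01] [[-0.     1.    -0.001]
 [ 1.     0.     0.   ]
 [ 0.    -0.001 -1.   ]] 0.0015224258427011153 0.08528932068317609
[296 315  11  23 193] [301.16062176 326.43523316]
expected tip [300.79409046 333.34368419]
```

View pics/w1.png

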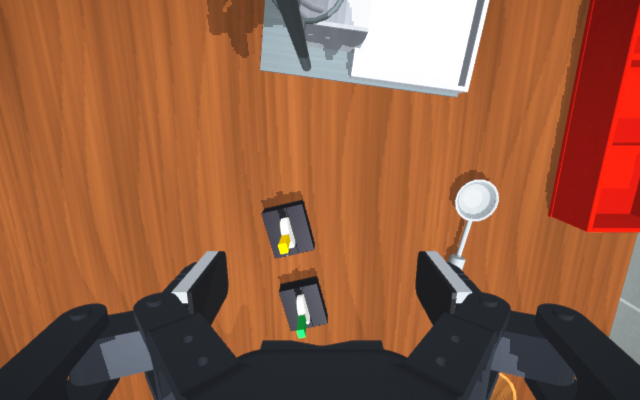

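The call was refused, and the picture shows nothing moved (green stem still at (301,326)). I'll retry with every field filled in.

Call:
{"fn": "arm_command", "kwargs": {
  "steps": [
    {"tx": -27.8, "ty": -3.8, "tz": 0, "ax": 0, "ay": 0, "az": 0},
    {"tx": -27.8, "ty": -3.8, "tz": 0, "ax": 0, "ay": 0, "az": 0}
  ],
  "hand": 50
}}

```text
clock: 0.4
ee_pos: [0.5422, -0.0558, 0.1948]
orientation: [-0.0, 0.707, 0.708, -0.0]
wrist_force: [0.1, 0.5, -0.7]
gripper_width: 0.0592
grip_force: 0.0
```

Call:
{"fn": "arm_command", "kwargs": {
  "steps": [
    {"tx": -27.8, "ty": -3.8, "tz": 0, "ax": 0, "ay": 0, "az": 0},
    {"tx": -27.8, "ty": -3.8, "tz": 0, "ax": 0, "ay": 0, "az": 0},
    {"tx": -27.8, "ty": -3.8, "tz": 0, "ax": 0, "ay": 0, "az": 0},
    {"tx": -27.8, "ty": -4, "tz": 0, "ax": 0, "ay": 0, "az": 0},
    {"tx": 0, "ty": 0, "tz": 0, "ax": 0, "ay": 0, "az": -6.55},
    {"tx": 0, "ty": 0, "tz": 0, "ax": 0, "ay": 0, "az": -6.55},
    {"tx": 0, "ty": 0, "tz": 35, "ax": 0, "ay": 0, "az": 0},
    {"tx": 0, "ty": 0, "tz": 35, "ax": 0, "ay": 0, "az": 0},
    {"tx": 0, "ty": 0, "tz": 0, "ax": 0, "ay": 0, "az": 0}
  ],
  "hand": 50
}}

```text
clock: 1.3
ee_pos: [0.5245, -0.1658, 0.1212]
orientation: [-0.004, 0.622, 0.783, -0.001]
wrist_force: [-0.9, 0.8, -0.4]
gripper_width: 0.0498
grip_force: 0.0
```

```bash
cat > look.py <<'E'
import sys
from station import *;from h import *
from scipy.spatial.transform import Rotation as Ro
s=read_state();q=s['orientation'];M=Ro.from_quat([*q[1:],q[0]]).as_matrix();print(s['clock'],s['ee_pos'],'zaxis',M[:,2].round(3),'yaw',np.degrees(np.arctan2(M[1,1],M[0,1])).round(2),s['gripper_width'],s['grip_force'])
def to_tool(P): return ((np.array(P)-s['ee_pos'])@M*1000).round(1)
E
python3 - <<'E'
from look import *
c=camera('wrist');im=c['image']
l,st,ce=stems(c,(45,100,40),(80,255,255))
for i in range(1,len(st)):
    if st[i,4]>30: print(st[i],ce[i])
print('expected tip',proj(c,(.5266,-.1667,.07)),'tool',to_tool((.5266,-.1667,.043)))
cv2.imwrite('pics/w2.png',im)
E
```

```text
1.3 [ 0.52449537 -0.16581617  0.12119302] zaxis [-0.007  0.003 -1.   ] yaw 13.09 0.049836798224002186 0.0
[318 196  12  23 254] [323.67716535 207.63779528]
expected tip [323.68696417 210.47145852] tool [-1.7  2.3 78.2]
```

View pics/w2.png

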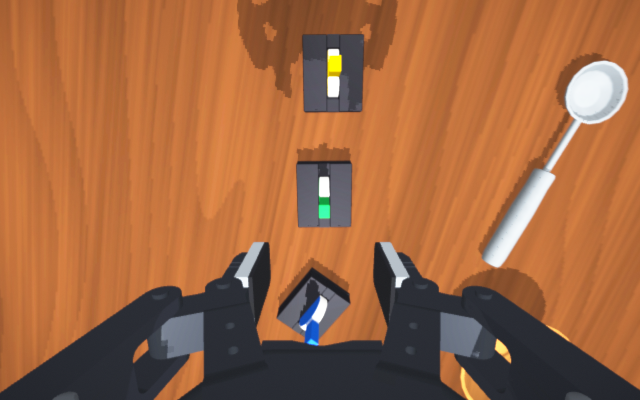

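The wrist view shows the green stand square to the fingers. The stem's top face is at (324,211) against an expected (323.7,210.5), so I'll descend.

Call:
{"fn": "arm_command", "kwargs": {
  "steps": [
    {"tx": 0, "ty": 0, "tz": 25, "ax": 0, "ay": 0, "az": 0},
    {"tx": 0, "ty": 0, "tz": 25, "ax": 0, "ay": 0, "az": 0},
    {"tx": 0, "ty": 0, "tz": 0, "ax": 0, "ay": 0, "az": 0},
    {"tx": 0, "ty": 0, "tz": 0, "ax": 0, "ay": 0, "az": 0},
    {"tx": 0, "ty": 0, "tz": 0, "ax": 0, "ay": 0, "az": 0}
  ],
  "hand": 50
}}

```text
clock: 1.85
ee_pos: [0.5281, -0.1672, 0.0771]
orientation: [0.001, 0.622, 0.783, 0.0]
wrist_force: [-0.3, -0.0, -0.3]
gripper_width: 0.0496
grip_force: 0.0
```

Run:
```python
from look import *
print('tool',to_tool((.5266,-.1667,.043)))
```

```text
1.85 [ 0.52813258 -0.16721981  0.07706603] zaxis [ 0.003 -0.001 -1.   ] yaw 13.1 0.04963575442618846 0.0
tool [ 0.9 -1.5 34.1]
```

Call:
{"fn": "arm_command", "kwargs": {
  "steps": [
    {"tx": 0.6, "ty": -1.2, "tz": 12, "ax": 0, "ay": 0, "az": 0},
    {"tx": 0, "ty": 0, "tz": 12, "ax": 0, "ay": 0, "az": 0},
    {"tx": 0, "ty": 0, "tz": 10, "ax": 0, "ay": 0, "az": 0},
    {"tx": 0, "ty": 0, "tz": 0, "ax": 0, "ay": 0, "az": 0},
    {"tx": 0, "ty": 0, "tz": 0, "ax": 0, "ay": 0, "az": 0},
    {"tx": 0, "ty": 0, "tz": 0, "ax": 0, "ay": 0, "az": 0}
  ],
  "hand": 50
}}

```text
clock: 2.45
ee_pos: [0.5259, -0.1666, 0.0412]
orientation: [0.0, 0.622, 0.783, 0.0]
wrist_force: [-0.3, -0.2, -0.1]
gripper_width: 0.0498
grip_force: 0.0
```

Run:
```python
from look import *
print('tool',to_tool((.5266,-.1667,.043)))
```

```text
2.45 [ 0.52589647 -0.16656291  0.04122943] zaxis [ 0. -0. -1.] yaw 13.1 0.049776169576935994 0.0
tool [-0.3  0.7 -1.8]
```

Call:
{"fn": "arm_command", "kwargs": {
  "steps": [
    {"tx": 0, "ty": 0.5, "tz": 0, "ax": 0, "ay": 0, "az": 0},
    {"tx": 0, "ty": 0, "tz": 0, "ax": 0, "ay": 0, "az": 0},
    {"tx": 0, "ty": 0, "tz": 0, "ax": 0, "ay": 0, "az": 0},
    {"tx": 0, "ty": 0, "tz": 0, "ax": 0, "ay": 0, "az": 0},
    {"tx": 0, "ty": 0, "tz": 0, "ax": 0, "ay": 0, "az": 0},
    {"tx": 0, "ty": 0, "tz": 0, "ax": 0, "ay": 0, "az": 0}
  ],
  "hand": 0
}}

```text
clock: 3.05
ee_pos: [0.5262, -0.1664, 0.041]
orientation: [0.0, 0.622, 0.783, 0.0]
wrist_force: [0.0, -0.3, -0.4]
gripper_width: -0.0
grip_force: 0.0
```

The fingers closed on nothing, so I'll look before doing anything else.

Run:
```python
from look import *
w=camera('wrist');s1=camera('side');sc=camera('scene')
f=lambda c,P,w,h:(lambda u:cv2.resize(c['image'][int(u[1]-h/2):int(u[1]+h/2),int(u[0]-w/2):int(u[0]+w/2)],(400,300),interpolation=cv2.INTER_CUBIC))(proj(c,P))
P=(.5266,-.1667,.05)
u=proj(w,P);print(u)
a=cv2.resize(w['image'][100:400,120:520],(400,300))
cv2.imwrite('pics/m1.png',np.vstack([np.hstack([f(sc,P,80,60),f(s1,P,80,60)]),np.hstack([a,f(s1,P,200,150)])]))
```

```text
3.05 [ 0.52617996 -0.16636029  0.04100902] zaxis [ 0. -0. -1.] yaw 13.1 -2.880746327497568e-05 0.0
[321.24773345 237.8185562 ]
```

View pics/m1.png

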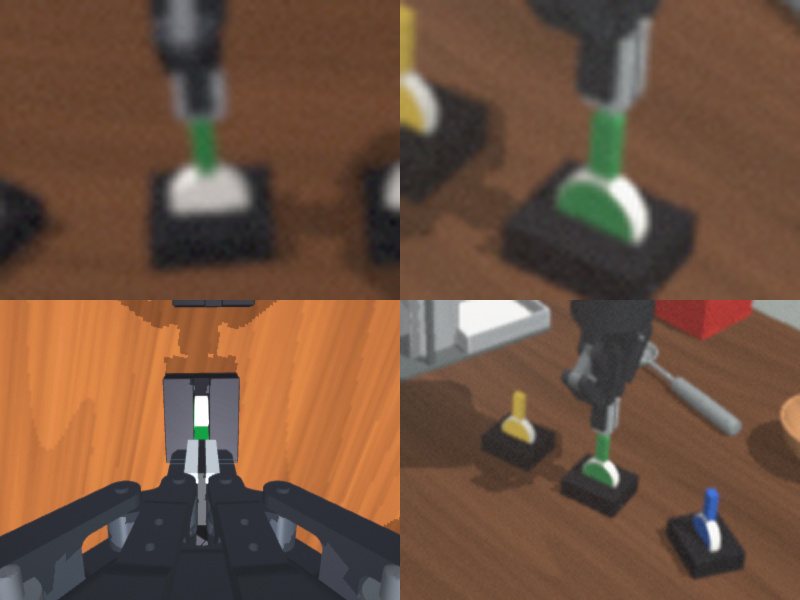

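The closed fingertips sit at the top of the stem, at about z 0.067, although the TCP reads 0.041. The tag itself is undisturbed. I'll check the reported TCP against the cameras.

Run:
```python
from look import *
import pickle
d=pickle.load(open('cams0.pkl','rb'))
print('start: side', [proj(d['side'],(.55+s,0,z)).round(1) for s in(-.043,.043) for z in (.195,.208)],'scene',[proj(d['scene'],(.593,0,z)).round(1) for z in (.195,.208)])
c=camera('side');P=np.array(s['ee_pos'])
print('now tcp in side',[ (round(z,3),proj(c,(P[0],P[1],z)).round(1)) for z in (P[2],.055,.07,.085)])
l,st,ce=stems(c,(45,100,40),(80,255,255))
for i in range(1,len(st)):
    if st[i,4]>15: print(st[i],ce[i])
a=cv2.resize(d['side']['image'][100:190,260:350],(400,400),interpolation=cv2.INTER_CUBIC)
u=proj(c,(P[0],P[1],.06)).astype(int)
b=cv2.resize(c['image'][u[1]-45:u[1]+45,u[0]-45:u[0]+45],(400,400),interpolation=cv2.INTER_CUBIC);print(u)
cv2.imwrite('pics/m2.png',np.hstack([a,b]))
```

```text
3.2 [ 0.52616066 -0.16634978  0.04097878] zaxis [-0. -0. -1.] yaw 13.1 0.00031228007206021013 0.0
start: side [array([291.5, 193.7]), array([291.5, 187.9]), array([323.3, 181.8]), array([323.5, 176.2])] scene [array([336.1, 224.7]), array([336.2, 219.5])]
now tcp in side [(np.float64(0.041), array([353.3, 291.6])), (0.055, array([353.7, 285.8])), (0.07, array([354.2, 279.6])), (0.085, array([354.7, 273.3]))]
[352 280   5  12  56] [353.94642857 285.32142857]
[345 294  13  10  70] [351.25714286 298.34285714]
[353 283]
```

View pics/m2.png

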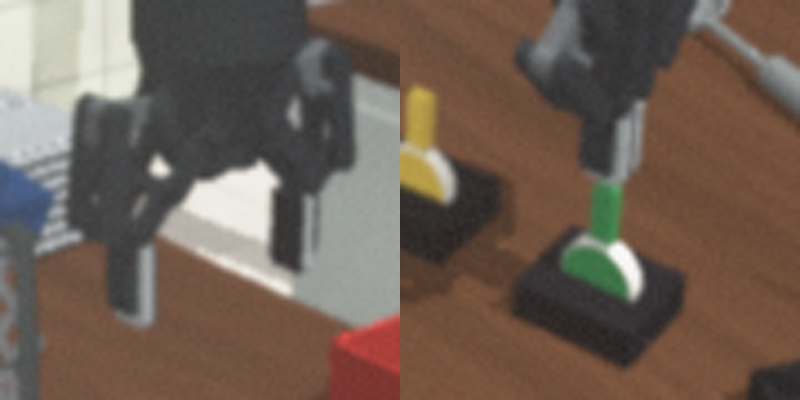

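Both fixed cameras agree: the real fingertips are about 35 mm behind the reported TCP, both at the start (side row 172 against 188 expected) and now (row 277, so z is about 0.075). I'll treat true tip z as reading + 0.035, then open, go down 32 mm and regrip.

Call:
{"fn": "arm_command", "kwargs": {
  "steps": [
    {"tx": 0, "ty": 0, "tz": 0, "ax": 0, "ay": 0, "az": 0},
    {"tx": 0, "ty": 0, "tz": 0, "ax": 0, "ay": 0, "az": 0},
    {"tx": 0, "ty": 0, "tz": 0, "ax": 0, "ay": 0, "az": 0},
    {"tx": 0, "ty": 0, "tz": 8, "ax": 0, "ay": 0, "az": 0},
    {"tx": 0, "ty": 0, "tz": 8, "ax": 0, "ay": 0, "az": 0},
    {"tx": 0, "ty": 0, "tz": 8, "ax": 0, "ay": 0, "az": 0},
    {"tx": 0, "ty": 0, "tz": 8, "ax": 0, "ay": 0, "az": 0},
    {"tx": 0, "ty": 0, "tz": 0, "ax": 0, "ay": 0, "az": 0},
    {"tx": 0, "ty": 0, "tz": 0, "ax": 0, "ay": 0, "az": 0},
    {"tx": 0, "ty": 0, "tz": 0, "ax": 0, "ay": 0, "az": 0}
  ],
  "hand": 50
}}

```text
clock: 4.25
ee_pos: [0.5264, -0.1664, 0.0092]
orientation: [0.0, 0.622, 0.783, 0.0]
wrist_force: [0.3, -0.9, -0.6]
gripper_width: 0.05
grip_force: 0.0
```

Call:
{"fn": "arm_command", "kwargs": {
  "steps": [
    {"tx": 0, "ty": 0, "tz": 0, "ax": 0, "ay": 0, "az": 0},
    {"tx": 0, "ty": 0, "tz": 0, "ax": 0, "ay": 0, "az": 0},
    {"tx": 0, "ty": 0, "tz": 0, "ax": 0, "ay": 0, "az": 0},
    {"tx": 0, "ty": 0, "tz": 0, "ax": 0, "ay": 0, "az": 0},
    {"tx": 0, "ty": 0, "tz": 0, "ax": 0, "ay": 0, "az": 0},
    {"tx": 0, "ty": 0, "tz": 0, "ax": 0, "ay": 0, "az": 0}
  ],
  "hand": 0
}}

```text
clock: 4.85
ee_pos: [0.5263, -0.1664, 0.0093]
orientation: [0.0, 0.622, 0.783, 0.0]
wrist_force: [-0.9, 1.4, 4.7]
gripper_width: 0.0066
grip_force: 59.2
```

Gripped (6.6 mm, 59 N). Lifting straight up.

Call:
{"fn": "arm_command", "kwargs": {
  "steps": [
    {"tx": 0, "ty": 0, "tz": -8, "ax": 0, "ay": 0, "az": 0},
    {"tx": 0, "ty": 0, "tz": -16, "ax": 0, "ay": 0, "az": 0},
    {"tx": 0, "ty": 0, "tz": -30, "ax": 0, "ay": 0, "az": 0},
    {"tx": 0, "ty": 0, "tz": -35, "ax": 0, "ay": 0, "az": 0},
    {"tx": 0, "ty": 0, "tz": -35, "ax": 0, "ay": 0, "az": 0},
    {"tx": 0, "ty": 0, "tz": -35, "ax": 0, "ay": 0, "az": 0},
    {"tx": 0, "ty": 0, "tz": -35, "ax": 0, "ay": 0, "az": 0},
    {"tx": 0, "ty": 0, "tz": -35, "ax": 0, "ay": 0, "az": 0},
    {"tx": 0, "ty": 0, "tz": -35, "ax": 0, "ay": 0, "az": 0},
    {"tx": 0, "ty": 0, "tz": -15, "ax": 0, "ay": 0, "az": 0}
  ],
  "hand": 0
}}

```text
clock: 5.85
ee_pos: [0.5268, -0.1666, 0.2918]
orientation: [0.002, 0.622, 0.783, 0.001]
wrist_force: [0.3, -0.1, -0.1]
gripper_width: 0.0064
grip_force: 58.5
```

Call:
{"fn": "arm_command", "kwargs": {
  "steps": [
    {"tx": 0, "ty": 0, "tz": 0, "ax": 0, "ay": 0, "az": 6.8},
    {"tx": 0, "ty": 0, "tz": 0, "ax": 0, "ay": 0, "az": 6.8},
    {"tx": 0, "ty": 0, "tz": 0, "ax": 0, "ay": 0, "az": 6.9},
    {"tx": 0, "ty": 0, "tz": 0, "ax": 0, "ay": 0, "az": 0},
    {"tx": 0, "ty": 0, "tz": 0, "ax": 0, "ay": 0, "az": 0}
  ],
  "hand": 0
}}

```text
clock: 6.35
ee_pos: [0.526, -0.1663, 0.2881]
orientation: [-0.0, 0.75, 0.661, 0.0]
wrist_force: [-0.2, -0.3, -0.3]
gripper_width: 0.0067
grip_force: 58.6
```

Run:
```python
from look import *
print('tool',to_tool((.537,.168,.285)))
```

```text
6.35 [ 0.52604616 -0.16626831  0.28814199] zaxis [-0.  0. -1.] yaw -7.2 0.0067446163062647845 58.563979268074036
tool [333.  -31.    3.2]
```

Call:
{"fn": "arm_command", "kwargs": {
  "steps": [
    {"tx": 33.3, "ty": -3.1, "tz": 0, "ax": 0, "ay": 0, "az": 0},
    {"tx": 33.3, "ty": -3.1, "tz": 0, "ax": 0, "ay": 0, "az": 0},
    {"tx": 33.3, "ty": -3.1, "tz": 0, "ax": 0, "ay": 0, "az": 0},
    {"tx": 33.3, "ty": -3.1, "tz": 0, "ax": 0, "ay": 0, "az": 0},
    {"tx": 33.3, "ty": -3.1, "tz": 0, "ax": 0, "ay": 0, "az": 0},
    {"tx": 33.3, "ty": -3.1, "tz": 0, "ax": 0, "ay": 0, "az": 0},
    {"tx": 33.3, "ty": -3.1, "tz": 0, "ax": 0, "ay": 0, "az": 0},
    {"tx": 33.3, "ty": -3.1, "tz": 0, "ax": 0, "ay": 0, "az": 0},
    {"tx": 33.3, "ty": -3.1, "tz": 0, "ax": 0, "ay": 0, "az": 0},
    {"tx": 33.3, "ty": -3.1, "tz": 0, "ax": 0, "ay": 0, "az": 0}
  ],
  "hand": 0
}}

```text
clock: 7.35
ee_pos: [0.5381, 0.1693, 0.2881]
orientation: [0.0, 0.75, 0.661, -0.0]
wrist_force: [0.5, -0.5, -0.2]
gripper_width: 0.0066
grip_force: 58.6
```

Call:
{"fn": "arm_command", "kwargs": {
  "steps": [
    {"tx": 0, "ty": 0, "tz": 0, "ax": 0, "ay": 0, "az": 0},
    {"tx": 0, "ty": 0, "tz": 0, "ax": 0, "ay": 0, "az": 0},
    {"tx": 0, "ty": 0, "tz": 0, "ax": 0, "ay": 0, "az": 0}
  ],
  "hand": 0
}}

```text
clock: 7.65
ee_pos: [0.5383, 0.1672, 0.288]
orientation: [0.0, 0.751, 0.66, -0.0]
wrist_force: [-0.9, 0.5, -0.0]
gripper_width: 0.0066
grip_force: 58.6
```

Run:
```python
from look import *
print('tool',to_tool((.537,.168,.285)))
cs=[camera(n) for n in('scene','side','wrist')]
t=[]
for c in cs[:2]:
    u=proj(c,(.537,.168,.27)).astype(int);print(u)
    t.append(cv2.resize(c['image'][u[1]-50:u[1]+50,u[0]-50:u[0]+50],(400,400),interpolation=cv2.INTER_CUBIC))
cv2.imwrite('pics/g1.png',np.hstack(t)); 
import pickle;pickle.dump(cs,open('cams1.pkl','wb'))
```

```text
7.65 [0.53830893 0.16717352 0.28801044] zaxis [-0. -0. -1.] yaw -7.35 0.0065849578923346 58.56653809547424
tool [ 0.7 -1.4  3. ]
[425 183]
[253 131]
```

View pics/g1.png

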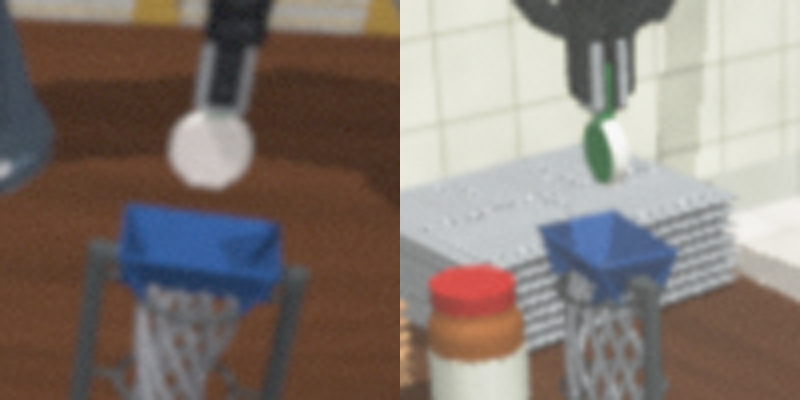

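The tag is held upright above the funnel, white side to the tray and green side to the robot. The disc centre is at scene (427.4,169.6) and side (253.9,117.6). I've now viewed all ten pictures, so I'll check by numbers from here.

Run:
```python
from look import *
import pickle
np.set_printoptions(precision=4,suppress=True)
cs=pickle.load(open('cams1.pkl','rb'))
print('disc',tri([ray(cs[0],(427.4,169.6)),ray(cs[1],(253.9,117.6))]))
# measured disc contours: scene white blob, side green+white blob
hs=cv2.cvtColor(cs[0]['image'],cv2.COLOR_BGR2HSV)
m=cv2.inRange(hs,(0,0,130),(180,60,255)); m[:155]=0;m[185:]=0;m[:,:410]=0;m[:,445:]=0
u=cv2.moments(m,True);a=(u['m10']/u['m00'],u['m01']/u['m00'])
k=max(cv2.findContours(m,0,1)[0],key=cv2.contourArea);print('scene disc',a,u['m00'],cv2.minEnclosingCircle(k))
for c in cs[:2]:
    mb=cv2.inRange(cv2.cvtColor(c['image'],cv2.COLOR_BGR2HSV),(105,120,40),(125,255,255))
    uv=proj(c,(.537,.168,.24)).astype(int); z=np.zeros_like(mb); z[uv[1]-25:uv[1]+25,uv[0]-28:uv[0]+28]=1
    k=max(cv2.findContours(mb*z,0,1)[0],key=cv2.contourArea); print('funnel hull',cv2.approxPolyDP(cv2.convexHull(k),1.5,True)[:,0].tolist())
for n,x,y in((.0235,.0360,0),):
  for c in cs[:2]:
    th=np.radians(-7.4);R=np.array([[np.cos(th),-np.sin(th)],[np.sin(th),np.cos(th)]])
    print([proj(c,(*(np.array([.537,.168])+R@np.array(v)),.25)).round(1).tolist() for v in((.0235,.036),(.0235,-.036),(-.0235,-.036),(-.0235,.036))])
```

```text
7.8 [0.53841298 0.1670444  0.28808412] zaxis [ 0. -0. -1.] yaw -7.43 0.006462981760934078 58.566752672195435
disc [0.5387 0.1666 0.3018]
scene disc (427.1202346041056, 169.69208211143695) 341.0 ((427.0, 169.42857360839844), 10.618720054626465)
funnel hull [[407, 185], [442, 189], [444, 202], [436, 209], [409, 205], [405, 198]]
funnel hull [[255, 135], [255, 144], [251, 147], [246, 143], [246, 137]]
[[443.3, 200.9], [404.8, 195.7], [406.7, 183.3], [443.5, 188.0]]
[[255.9, 133.6], [271.4, 143.6], [252.2, 147.8], [237.2, 137.5]]
```

The disc centre is at (0.5387, 0.1666, 0.302), which puts the foot at about 0.284, and the predicted rim corners match the picture. I'll correct the roughly 1.5 mm offset and lower.

Call:
{"fn": "arm_command", "kwargs": {
  "steps": [
    {"tx": 1.2, "ty": -1.6, "tz": 0, "ax": 0, "ay": 0, "az": 0},
    {"tx": 0, "ty": 0, "tz": 10, "ax": 0, "ay": 0, "az": 0},
    {"tx": 0, "ty": 0, "tz": 10, "ax": 0, "ay": 0, "az": 0},
    {"tx": 0, "ty": 0, "tz": 10, "ax": 0, "ay": 0, "az": 0},
    {"tx": 0, "ty": 0, "tz": 10, "ax": 0, "ay": 0, "az": 0},
    {"tx": 0, "ty": 0, "tz": 5, "ax": 0, "ay": 0, "az": 0},
    {"tx": 0, "ty": 0, "tz": 0, "ax": 0, "ay": 0, "az": 0},
    {"tx": 0, "ty": 0, "tz": 0, "ax": 0, "ay": 0, "az": 0},
    {"tx": 0, "ty": 0, "tz": 0, "ax": 0, "ay": 0, "az": 0}
  ],
  "hand": 0
}}

```text
clock: 8.7
ee_pos: [0.5371, 0.1693, 0.2434]
orientation: [0.0, 0.751, 0.66, 0.0]
wrist_force: [-0.1, -0.2, -0.2]
gripper_width: 0.0063
grip_force: 58.6
```

Run:
```python
from look import *
print('tool',to_tool((.537,.168,.222)))
```

```text
8.7 [0.53712546 0.16932104 0.24343374] zaxis [ 0.001  0.    -1.   ] yaw -7.4 0.0063215545791247855 58.560547828674316
tool [-1.3  0.  21.4]
```

Call:
{"fn": "arm_command", "kwargs": {
  "steps": [
    {"tx": -0.8, "ty": 0, "tz": 6, "ax": 0, "ay": 0, "az": 0},
    {"tx": 0, "ty": 0, "tz": 5, "ax": 0, "ay": 0, "az": 0},
    {"tx": 0, "ty": 0, "tz": 5, "ax": 0, "ay": 0, "az": 0},
    {"tx": 0, "ty": 0, "tz": 5, "ax": 0, "ay": 0, "az": 0},
    {"tx": 0, "ty": 0, "tz": 0, "ax": 0, "ay": 0, "az": 0},
    {"tx": 0, "ty": 0, "tz": 0, "ax": 0, "ay": 0, "az": 0},
    {"tx": 0, "ty": 0, "tz": 0, "ax": 0, "ay": 0, "az": 0},
    {"tx": 0, "ty": 0, "tz": 0, "ax": 0, "ay": 0, "az": 0}
  ],
  "hand": 0
}}

```text
clock: 9.5
ee_pos: [0.5369, 0.1685, 0.2222]
orientation: [0.0, 0.751, 0.66, 0.0]
wrist_force: [0.5, -0.2, -0.9]
gripper_width: 0.0064
grip_force: 58.6
```

No contact, and it's centred at (0.5369, 0.1685). Releasing.

Call:
{"fn": "arm_command", "kwargs": {
  "steps": [
    {"tx": 0, "ty": 0, "tz": 0, "ax": 0, "ay": 0, "az": 0},
    {"tx": 0, "ty": 0, "tz": 0, "ax": 0, "ay": 0, "az": 0},
    {"tx": 0, "ty": 0, "tz": 0, "ax": 0, "ay": 0, "az": 0},
    {"tx": 0, "ty": 0, "tz": 0, "ax": 0, "ay": 0, "az": 0},
    {"tx": 0, "ty": 0, "tz": -10, "ax": 0, "ay": 0, "az": 0},
    {"tx": 0, "ty": 0, "tz": -25, "ax": 0, "ay": 0, "az": 0},
    {"tx": 0, "ty": 0, "tz": -25, "ax": 0, "ay": 0, "az": 0},
    {"tx": 0, "ty": 0, "tz": -20, "ax": 0, "ay": 0, "az": 0},
    {"tx": 0, "ty": 0, "tz": 0, "ax": 0, "ay": 0, "az": 0},
    {"tx": 0, "ty": 0, "tz": 0, "ax": 0, "ay": 0, "az": 0}
  ],
  "hand": 45
}}

```text
clock: 10.5
ee_pos: [0.5367, 0.1685, 0.302]
orientation: [0.0, 0.751, 0.66, 0.0]
wrist_force: [-0.3, -0.2, -1.3]
gripper_width: 0.0456
grip_force: 0.0
```

Run:
```python
from look import *
th=np.radians(-7.4);R=np.array([[np.cos(th),-np.sin(th)],[np.sin(th),np.cos(th)]])
for n in('scene','side','wrist'):
    c=camera(n); l,st,ce=stems(c,(45,100,40),(80,255,255))
    for i in range(1,len(st)):
        if st[i,4]>12:
            p=onz(c,ce[i],.014); print(n,st[i],ce[i].round(1),'guide frame',(R.T@(p[:2]-[.537,.168])).round(3))
    print(n,'tray corner px',[proj(c,(*(np.array([.537,.168])+R@np.array(v)),.008)).round(0).tolist() for v in((.052,.05),(.166,.05),(.166,-.05),(.052,-.05))])
```

```text
10.5 [0.53672283 0.16847956 0.30202535] zaxis [ 0.  0. -1.] yaw -7.4 0.04557629536340577 0.0
scene [410 280   5  10  35] [412.2 284.3] guide frame [0.02  0.007]
scene [404 292  14  14 150] [410.3 298.6] guide frame [0.064 0.006]
scene tray corner px [[431.0, 300.0], [429.0, 344.0], [378.0, 333.0], [385.0, 292.0]]
side tray corner px [[267.0, 219.0], [304.0, 207.0], [325.0, 224.0], [287.0, 236.0]]
wrist [361 151  20  22 349] [370.4 161.4] guide frame [0.072 0.006]
wrist tray corner px [[358.0, 130.0], [436.0, 130.0], [430.0, 197.0], [356.0, 197.0]]
```

The green face shows up by the tray, with the stem back towards the ramp. Next I'll check that it has settled and work out its tilt.

Call:
{"fn": "arm_command", "kwargs": {
  "steps": [
    {"tx": 0, "ty": 0, "tz": -10, "ax": 0, "ay": 0, "az": 0},
    {"tx": 0, "ty": -30, "tz": -20, "ax": 0, "ay": 0, "az": 0},
    {"tx": 0, "ty": -40, "tz": 0, "ax": 0, "ay": 0, "az": 0},
    {"tx": 0, "ty": -40, "tz": 0, "ax": 0, "ay": 0, "az": 0},
    {"tx": 0, "ty": 0, "tz": 0, "ax": 0, "ay": 0, "az": 0},
    {"tx": 0, "ty": 0, "tz": 0, "ax": 0, "ay": 0, "az": 0},
    {"tx": 0, "ty": 0, "tz": 0, "ax": 0, "ay": 0, "az": 0},
    {"tx": 0, "ty": 0, "tz": 0, "ax": 0, "ay": 0, "az": 0}
  ],
  "hand": 45
}}

```text
clock: 11.45
ee_pos: [0.4284, 0.1825, 0.3318]
orientation: [-0.0, 0.751, 0.66, -0.0]
wrist_force: [0.4, 0.1, 0.4]
gripper_width: 0.0448
grip_force: 0.0
```

Run:
```python
from look import *
th=np.radians(-7.4);R=np.array([[np.cos(th),-np.sin(th)],[np.sin(th),np.cos(th)]])
g=lambda p:np.r_[R.T@(p[:2]-[.537,.168]),p[2]].round(4)
r={}
for n in('scene','side','wrist'):
    c=camera(n); l,st,ce=stems(c,(45,80,40),(85,255,255))
    for i in range(1,len(st)):
        if st[i,4]>8:
            r.setdefault(n,[]).append((ce[i],ray(c,ce[i]),st[i,4])); print(n,st[i],ce[i].round(1),g(onz(c,ce[i],.014)))
D=lambda n:max(r[n],key=lambda t:t[2])
if 'wrist' in r: print('disc scene+wrist',g(tri([D('scene')[1],D('wrist')[1]])))
# stem point: scene ray cut with the tag's vertical plane y_guide=.006
for t in r['scene']:
    o,d=t[1]; o2=R.T@(o[:2]-[.537,.168]); d2=R.T@d[:2]
    for y in(.003,.009):
        k=(y-o2[1])/d2[1]; 
    print([(z,g(o+d*(z-o[2])/d[2])) for z in(.012,.02,.03,.04)])
```

```text
11.45 [0.42840785 0.18249538 0.33180693] zaxis [-0. -0. -1.] yaw -7.43 0.04475464007557827 0.0
scene [410 279   5  11  45] [412.2 284.4] [0.0201 0.0073 0.014 ]
scene [403 292  15  14 161] [410.3 298.6] [0.0635 0.0063 0.014 ]
side [283 219   4   3  10] [284.3 220.2] [0.0815 0.011  0.014 ]
wrist [433 151  10   2  20] [437.5 151.5] [0.0719 0.017  0.014 ]
wrist [409 157  11   6  46] [413.6 159.5] [0.0354 0.0046 0.014 ]
disc scene+wrist [ 0.0422  0.0047 -0.0082]
[(0.012, array([0.0181, 0.0074, 0.012 ])), (0.02, array([0.0261, 0.007 , 0.02  ])), (0.03, array([0.0361, 0.0064, 0.03  ])), (0.04, array([0.0461, 0.0058, 0.04  ]))]
[(0.012, array([0.0617, 0.0064, 0.012 ])), (0.02, array([0.0691, 0.0059, 0.02  ])), (0.03, array([0.0785, 0.0054, 0.03  ])), (0.04, array([0.0878, 0.0048, 0.04  ]))]
```

The tag is at rest: its scene pixels haven't changed. The views suggest a tilt of about 20° on the ramp. One more wrist view from beyond the tray will confirm the tilt from the stem.

Call:
{"fn": "arm_command", "kwargs": {
  "steps": [
    {"tx": 0, "ty": 35, "tz": 0, "ax": 0, "ay": 0, "az": 0},
    {"tx": 0, "ty": 35, "tz": 0, "ax": 0, "ay": 0, "az": 0},
    {"tx": 0, "ty": 35, "tz": 0, "ax": 0, "ay": 0, "az": 0},
    {"tx": 0, "ty": 35, "tz": 0, "ax": 0, "ay": 0, "az": 0},
    {"tx": 0, "ty": 35, "tz": 0, "ax": 0, "ay": 0, "az": 0},
    {"tx": 0, "ty": 35, "tz": 0, "ax": 0, "ay": 0, "az": 0},
    {"tx": 0, "ty": 35, "tz": 0, "ax": 0, "ay": 0, "az": 0},
    {"tx": 0, "ty": 35, "tz": 0, "ax": 0, "ay": 0, "az": 0},
    {"tx": 0, "ty": 0, "tz": 0, "ax": 0, "ay": 0, "az": 0},
    {"tx": 0, "ty": 0, "tz": 0, "ax": 0, "ay": 0, "az": 0}
  ],
  "hand": 45
}}

```text
clock: 12.6
ee_pos: [0.7056, 0.1463, 0.3306]
orientation: [-0.001, 0.751, 0.66, -0.001]
wrist_force: [-0.5, 0.4, 0.3]
gripper_width: 0.0455
grip_force: 0.0
```

Run:
```python
from look import *
import pickle
th=np.radians(-7.4);R=np.array([[np.cos(th),-np.sin(th)],[np.sin(th),np.cos(th)]])
g=lambda p:np.r_[R.T@(p[:2]-[.537,.168]),p[2]].round(4)
r={}
for n in('scene','wrist','side'):
    c=camera(n); l,st,ce=stems(c,(45,80,40),(85,255,255))
    for i in range(1,len(st)):
        if st[i,4]>8: r.setdefault(n,[]).append(ray(c,ce[i])); print(n,st[i],ce[i].round(1),g(onz(c,ce[i],.014)))
    if n!='wrist':
        for nm,lo,hi in(('blue',(108,150,90),(128,255,255)),('yellow',(20,150,120),(32,255,255))):
            for t,cc in((0,pickle.load(open('cams0.pkl','rb'))[n]),(1,c)):
                l,st,ce=stems(cc,lo,hi);b=(slice(200,345),slice(200,440)) 
                print(n,nm,t,[ce[i].round(1).tolist() for i in range(1,len(st)) if 12<st[i,4]<300 and 205<ce[i][0]<430 and 230<ce[i][1]<335])
for a in r['scene']:
    for b in r['wrist']: 
        p=tri([a,b]); print(g(p),[round(float(np.linalg.norm(np.cross(p-o,d))),4) for o,d in(a,b)])
```

```text
12.6 [0.70563185 0.14628177 0.33058514] zaxis [-0.002 -0.    -1.   ] yaw -7.43 0.045475172189481106 0.0
scene [410 279   5  11  44] [412.2 284.3] [0.02   0.0074 0.014 ]
scene [403 292  15  14 161] [410.2 298.6] [0.0637 0.0062 0.014 ]
scene blue 0 [[216.7, 248.3]]
scene blue 1 [[216.7, 248.2]]
scene yellow 0 [[311.2, 246.8]]
scene yellow 1 [[311.2, 246.7]]
wrist [247 149  22  21 364] [257.6 158.9] [0.0688 0.0058 0.014 ]
wrist [225 156  20   7 136] [234.8 159. ] [0.0329 0.0058 0.014 ]
side [283 219   4   3   9] [284.1 220.2] [0.0811 0.0111 0.014 ]
side blue 0 [[408.2, 313.7], [403.4, 326.4]]
side blue 1 [[408.3, 313.7], [403.2, 326.1]]
side yellow 0 [[312.3, 263.6], [310.5, 276.9]]
side yellow 1 [[312.3, 263.9], [310.4, 277.0]]
[0.0794 0.0084 0.0717] [0.0045, 0.0045]
[0.0374 0.0071 0.031 ] [0.0007, 0.0007]
[0.07   0.0062 0.0205] [0.0004, 0.0004]
[ 0.0225  0.0047 -0.0283] [0.0042, 0.0042]
```

The disc is at (70, 6, 20.5) mm and the stem at (37, 7, 31) mm, given as x and y out from the mouth and height over the table. They are 34 mm apart against 33 expected, so the tag lies green up at about an 18° tilt. The blue and yellow tags haven't moved. Handing in.

```bash
python3 -c "
from station import *
print(finish_job())"
```

```text
the job is handed in; nothing more can be done
None
```

I handed the job in at about 13 s: the green tag went through the guide and lies at rest in the catch tray, green face up at about an 18° tilt, with the blue and yellow tags still in their stands; the hand-in returned no verdict.

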